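Close the sensor cases with their own covers

ROBOT

A 6-joint arm with a two-finger parallel gripper is mounted at the origin on the work surface. World frame = base frame: x ahead of the robot, y to its left, z up, the work surface at z = 0. Lengths are in m, angles in rad, forces in N, time in s.
With the tool pointing down it reaches from about 0.35 to 0.85 m from the base axis. Payload 8.1 kg.
Tool frame: the origin (TCP) lies midway between the tips of the shut fingers; the grasp point (between the pads) lies 19 mm behind it (r.grip_point_offset is the distance from the TCP to the grasp point, in m); z points along the fingers, y is the line along which they close (so a half turn about z gives the same grasp; the last joint's range is limited). The gripper opens to 93 mm and grips with 3 to 60 N. Pads are 15 mm wide; open, the fingers measure 128 mm over their backs; the gripper's body (75 mm by 188 mm) begins 65 mm behind the grasp point.
Start: joints at [-1.186, 0.13, 1.488, -0, 1.523, -0.085], TCP at [0.272, -0.535, 0.219] pointing down, gripper open.
Joint ranges: [-2.96, 2.96], [-0.89, 2.26], [0.02, 2.5], [-1.34, 4.48], [0, 2.73], [-2.66, 2.66]. Speed limits (rad/s): [2.39, 2.39, 2.79, 3.14, 3.14, 3.14].

INTERFACE

Orientations are given as [roll, pitch, yaw] about the fixed x, y, z axes, in that order (R = Rz(yaw) Ry(pitch) Rx(roll)).
In Python, from cell import r gives the robot as it stands.
- The arm moves only by the tool play_rows, never from a script. Its argument "increments" is a list of rows, each a list of 3 entries, a list of its own where there are three numbers: the shift along the world's x, y, z as a fraction of full scale, then the turn, a rotation vector about the world's x, y, z as a fraction of full scale, then the opening, from 0 (shut) to 1 (fully open). A call has 1 to 12 rows; each row is the pose to reach, as a shift and turn from the pose commanded when the call began; what a row does not reach only later rows make up. Full scale, the value 1, is 100 mm for a shift and 45 degrees for a turn. A row lasts 1/8 s, in which the tool goes at most 62.5 mm and 10.7 degrees, less where a joint would pass 70% of its speed; a pose out of reach is approached as far as the arm can. A call with a number of a shift or a turn outside -1 to 1 is refused whole. A call with a gripper value outside its range is refused whole. The fingers move at their own pace and stop on an object; "squeeze" is the grip in N (left out, the last holds). Time passes only in rows, so rows that repeat a pose let the fingers close. It gives the time, the measured TCP pose, the force, the opening and the grip force at its end, in the units of the state.
- r.get_obs(): the state, without advancing time (a new reading comes with each control period).
- r.read_camera(name): name is "side" or "top" or "wrist"; returns the picture (400x640x3 uint8, red, green, blue); there is no depth.
- r.camera_info(name): a dict with "K" (3x3 intrinsics, pixels), "rvec" (rotation vector, rad) and "tvec" (3), from world to camera coordinates, as OpenCV has them; the wrist camera has in their place "mount" (4x4, takes a point from camera to tool coordinates, whose origin is the TCP and whose axes are the flange's). Camera axes: x right, y down, z forward; pixel columns grow to the right and rows downward; lengths in m; the calibration is good to about 2 mm. The wrist camera is an equidistant fisheye: a pixel r from the principal point sees the ray r / f radians off the axis. A picture is of the moment at which its call begins: read the wrist's pose just before it. camera_info takes no time and is no camera call.
- r.close_job(): hands the job in; it is judged then, once.
The state is a dict: "clock": time; "q": joint angles; "joint_velocities": joint speeds; "effort": joint torques, N m; "eef_pos": TCP position; "eef_rot": TCP orientation; "contact_force": force on the tool from outside, world axes, zero at the start; "ft_torque": the same for the moment, N m; "gripper_width": finger opening in m; "finger_force": force on a finger pad.
Only numpy, scipy, OpenCV 4.12 (cv2) and the standard library are available. Lean on these libraries where they do the work, as an engineer would, in place of code of your own. Each camera call takes 0.05 s, during which the arm holds its last target. There are 200 camera calls.

TASK

Put each of the three sensor cases' own cover on it by colour: red on red, blue on blue, yellow on yellow (the red cover now sits on the blue case by mistake, so take it off first). Press or lower each cover fully home, squarely and flush all round, with the cases left upright on the bench. Leave the spare white cover and everything else on the bench where it is.

Things in the scene. Friction and masses are not known exactly. Their poses are not given: they have to be found in the camera images.
- base_red: open red plastic case, green circuit board low inside, loose on the bench, 0.2 kg; outside 64 (x) x 44 (y) x 30 mm high, walls 3, opening 58 x 38. Origin: centre of the underside; z up, x along the long side; any yaw; half-turn symmetrical. Uncovered at the start. Sizes in mm.
- cover_red: red cover, 45 g: slab 67 (x) x 47 (y) x 9 mm, round black window in the middle; under it a plug 6 deep, 55 x 35, its lower 3 51 x 31. Origin: centre of the plug's underside, 6 below the slab; z up; half-turn symmetrical. Fits every case; fully home its origin is 24 above the case's. At first it is fully home on the blue case, the wrong one. Sizes in mm.
- base_blue: open blue plastic case, green circuit board low inside, loose on the bench, 0.2 kg; outside 64 (x) x 44 (y) x 30 mm high, walls 3, opening 58 x 38. Origin: centre of the underside; z up, x along the long side; any yaw; half-turn symmetrical. At the start the red cover sits on it, fully home. Sizes in mm.
- cover_blue: blue cover, 45 g: slab 67 (x) x 47 (y) x 9 mm, round black window in the middle; under it a plug 6 deep, 55 x 35, its lower 3 51 x 31. Origin: centre of the plug's underside, 6 below the slab; z up; half-turn symmetrical. Fits every case; fully home its origin is 24 above the case's. At first it lies plug down on the bench, any yaw. Sizes in mm.
- base_yellow: open yellow plastic case, green circuit board low inside, loose on the bench, 0.2 kg; outside 64 (x) x 44 (y) x 30 mm high, walls 3, opening 58 x 38. Origin: centre of the underside; z up, x along the long side; any yaw; half-turn symmetrical. Uncovered at the start. Sizes in mm.
- cover_yellow: yellow cover, 45 g: slab 67 (x) x 47 (y) x 9 mm, round black window in the middle; under it a plug 6 deep, 55 x 35, its lower 3 51 x 31. Origin: centre of the plug's underside, 6 below the slab; z up; half-turn symmetrical. Fits every case; fully home its origin is 24 above the case's. At first it lies plug down on the bench, any yaw. Sizes in mm.
- cover_white: spare white cover, 45 g: slab 67 (x) x 47 (y) x 9 mm, round black window in the middle; under it a plug 6 deep, 55 x 35, its lower 3 51 x 31. Origin: centre of the plug's underside, 6 below the slab; z up; half-turn symmetrical. Fits every case; fully home its origin is 24 above the case's. At first it lies plug down on the bench, any yaw. It has no case: leave it alone. Sizes in mm.
- spool: upright silver spool of solder with grey flange, diameter 51, 45 high, loose. Origin: centre of its underside. Leave it alone. Sizes in mm.
- tape: roll of white tape lying flat, outer diameter 56, hole 38, 24 high, loose. Origin: centre of its underside. Leave it alone. Sizes in mm.
- flux_tin: round tin with a brass-coloured lid, diameter 42, 19 high, loose. Origin: centre of its underside. Leave it alone. Sizes in mm.
- heatsink: finned aluminium heatsink, 34 (x) x 24 (y) x 25 high, loose. Origin: centre of its underside. Leave it alone. Sizes in mm.
- clip_stand: small clip stand: red disc foot of diameter 40, a post and a brass clip that reaches 25 out along its x, 51 high in all, loose. Origin: centre of its underside. Leave it alone. Sizes in mm.
- red_bin: empty red parts bin, 75 (x) x 120 (y) x 45 high, loose. Origin: centre of its underside. Leave it alone. Sizes in mm.
- screwdriver: screwdriver with orange handle lying on the bench near the robot, about 160 long along its x, under 35 thick, loose. Origin: about its middle, on the bench. Leave it alone. Sizes in mm.
- swab_cup: paper-coloured cup of swabs at the back, fixed, diameter 66, swabs up to 135 high. Origin: centre of its underside. Sizes in mm.
- multimeter: black multimeter lying flat at the left, fixed, 170 (x) x 85 (y) x 43 high with its dial. Origin: centre of its underside. Sizes in mm.
- helping_hand: helping-hand clamp stand at the right, fixed, dark foot 60 x 50, cross bar with clips 140 long along its x, 110 high. Origin: centre of its underside. Sizes in mm.
Not all that is in view belongs to the job. Leave any brown or pink look-alike of the cover_yellow alone.

How it is judged:
At the end, for the whole second after the job is handed in: Each red, blue and yellow cover sits on the case of its own colour, either way round: centred within 4 mm each way, turned at most 0.1 rad, at most 2 mm above fully home, level within 0.06 rad; cases upright on the bench (0.06 rad, below 6 mm); all at rest (0.02 m/s) (x of cover_red in the frame of base_red between -0.004 and 0.004 m and y of cover_red in the frame of base_red between -0.004 and 0.004 m and z of cover_red in the frame of base_red between 0.021 and 0.026 m and angle between the x axis of cover_red and the x axis of base_red, either way round below 0.1 rad and angle between each of cover_red, base_red, cover_blue, base_blue, cover_yellow, base_yellow's own z axis and vertical below 0.06 rad and height (world z) of each of base_red, base_blue, base_yellow below 0.006 m and linear speed of each of cover_red, base_red, cover_blue, base_blue, cover_yellow, base_yellow below 0.02 m/s and x of cover_blue in the frame of base_blue between -0.004 and 0.004 m and y of cover_blue in the frame of base_blue between -0.004 and 0.004 m and z of cover_blue in the frame of base_blue between 0.021 and 0.026 m and angle between the x axis of cover_blue and the x axis of base_blue, either way round below 0.1 rad and x of cover_yellow in the frame of base_yellow between -0.004 and 0.004 m and y of cover_yellow in the frame of base_yellow between -0.004 and 0.004 m and z of cover_yellow in the frame of base_yellow between 0.021 and 0.026 m and angle between the x axis of cover_yellow and the x axis of base_yellow, either way round below 0.1 rad); the robot touches nothing.
It fails at once if the spare white cover is shifted more than 20 mm (distance of cover_white from where it was at the start of the episode above 0.02 m).
It fails at once if the spool, tape, flux tin, heatsink, clip stand, red bin or screwdriver is shifted more than 20 mm (distance of any of spool, tape, flux_tin, heatsink, clip_stand, red_bin, screwdriver from where it was at the start of the episode above 0.02 m).
It fails at once if the spool, tape, flux tin, heatsink, clip stand or red bin is knocked over (angle between any of spool, tape, flux_tin, heatsink, clip_stand, red_bin's own z axis and vertical above 0.5 rad).
It also fails if it takes over 69 s, if anything falls off the work surface, if the arm or the gripper's body presses on something with over 40 N, if the wrist force passes 120 N, or if a joint passes its speed limit or range.

## Working session

There is one attempt and no reset: what is moved stays moved. The work goes in short steps, Python scripts to look and compute and a tool call to move; the robot and the scene stay as the last step left them, time stands still between calls to the robot, and variables do not carry over. Pictures are saved under pics/ and viewed, at most 13 in all, crops included, and the job is handed in when it is done.

Besides the shell and the picture viewer there is one more tool, called after "Request:" in YAML: its name, and indented under it one key for each argument. play_rows: Moves the arm, as the interface text tells. Its arguments: {"type":"object","properties":{"increments":{"type":"array"},"squeeze":{"type":"number"}},"required":["increments"]}

```bash
mkdir -p pics; ls; python3 - <<'E'
from cell import r
import cv2,numpy as np
for n in("top","side"):
    im=r.read_camera(n); cv2.imwrite(f"pics/{n}0.png",im[:,:,::-1]); print(n,r.camera_info(n))
print(r.camera_info("wrist")); print(r.get_obs())
E
```

```text
pics
top {'K': array([[380.26007905,   0.        , 316.17146909],
       [  0.        , 380.26007905, 201.72879717],
       [  0.        ,   0.        ,   1.        ]]), 'rvec': array([ 2.12082815, -2.11174908,  0.16338541]), 'tvec': array([0.00776658, 0.58552356, 0.96251728])}
side {'K': array([[460.79762998,   0.        , 319.84516111],
       [  0.        , 460.79762998, 201.73301812],
       [  0.        ,   0.        ,   1.        ]]), 'rvec': array([ 0.83373647, -2.58417665,  1.02653295]), 'tvec': array([0.49118287, 0.28210433, 0.91446701])}
{'K': array([[309.70691629,   0.        , 321.98210924],
       [  0.        , 309.70691629, 198.21851546],
       [  0.        ,   0.        ,   1.        ]]), 'mount': array([[ 7.01731305e-05, -9.54974464e-01, -2.96687997e-01,
         8.33321986e-02],
       [ 9.99999973e-01,  1.32572940e-04, -1.90201977e-04,
        -4.48996351e-04],
       [ 2.20970831e-04, -2.96687976e-01,  9.54974448e-01,
        -1.66152135e-01],
       [ 0.00000000e+00,  0.00000000e+00,  0.00000000e+00,
         1.00000000e+00]])}
{'clock': 0.1, 'q': array([-1.18639151e+00,  1.31115081e-01,  1.48914150e+00, -2.40872854e-09,
        1.52300691e+00, -8.54230457e-02]), 'joint_velocities': array([ 0.0013647 , -0.00084189, -0.0021247 ,  0.00028247,  0.00142437,
        0.00063516]), 'effort': array([ 1.08073193e-03, -5.61342108e+01, -4.93096912e+01,  7.70770339e-02,
        2.91341805e-02, -7.50524805e-05]), 'eef_pos': array([ 0.27145663, -0.53451261,  0.21769062]), 'eef_rot': array([-3.13992791e+00, -1.42552195e-04,  4.69827748e-01]), 'contact_force': array([-0.19896404,  0.89162298,  0.27404228]), 'ft_torque': array([-0.0043824 , -0.015464  ,  0.02368886]), 'finger_force': 0.0, 'gripper_width': 0.09284442627074967}
```

View pics/top0.png

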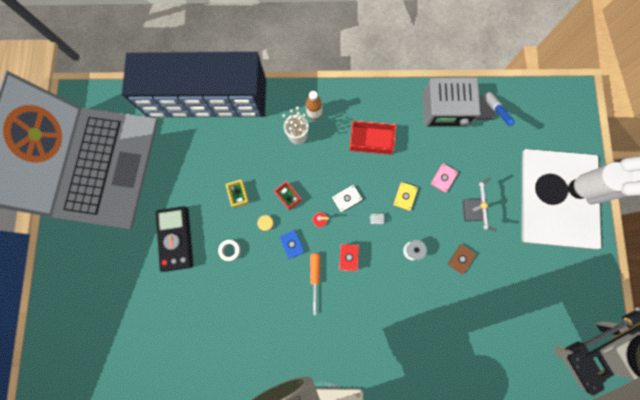

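View pics/side0.png

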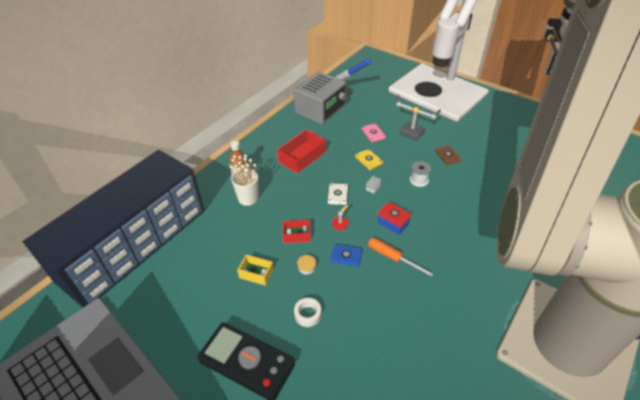

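The top view shows these items:
- Yellow case at (237,193) and red case at (288,195).
- Blue cover at (292,244) and the red cover on the blue case at (349,257).
- Yellow-like covers: yellow (405,196), pink (444,178) and brown (462,259). The yellow one fits the description.
- White cover at (347,198).

Next I'll localise them roughly.

```bash
cat > h.py <<'E'
from cell import r
import cv2,numpy as np
from scipy.spatial.transform import Rotation as R
HSV={'red':[((0,130,60),(8,255,255)),((172,130,60),(180,255,255))],'blue':[((105,120,50),(125,255,255))],'yellow':[((20,120,90),(33,255,255))]}
def mask(im,c):
    h=cv2.cvtColor(im,cv2.COLOR_RGB2HSV); m=np.zeros(h.shape[:2],np.uint8)
    for a,b in HSV[c]: m|=cv2.inRange(h,a,b)
    return m
def rays(name,px,o=None):
    """camera centre and world ray directions"""
    ci=r.camera_info(name); K=ci['K']; p=np.atleast_2d(px).astype(float)
    u=(p-[K[0,2],K[1,2]])/[K[0,0],K[1,1]]
    if name!='wrist':
        M=R.from_rotvec(ci['rvec']).as_matrix(); d=np.c_[u,np.ones(len(u))]@M
        return -M.T@ci['tvec'],d
    t=np.linalg.norm(u,axis=1,keepdims=True)+1e-12
    d=np.c_[u/t*np.sin(t),np.cos(t)]
    T=np.eye(4);T[:3,:3]=R.from_euler('xyz',o['eef_rot']).as_matrix();T[:3,3]=o['eef_pos']
    T=T@ci['mount']
    return T[:3,3],d@T[:3,:3].T
def plane(name,px,z,o=None):
    c,d=rays(name,px,o); return (c+d*((z-c[2])/d[:,2:]))[:,:2]
def blobs(name,im,c,z,o=None,amin=60):
    out=[]
    cs,_=cv2.findContours(mask(im,c),cv2.RETR_EXTERNAL,cv2.CHAIN_APPROX_NONE)
    for k in cs:
        if cv2.contourArea(k)<amin: continue
        w=plane(name,k[:,0],z,o)*1000
        (x,y),(a,b),th=cv2.minAreaRect(w.astype(np.float32))
        if a<b: a,b,th=b,a,th+90
        th=(th+90)%180-90
        out.append((k[:,0].mean(0).round(),(round(x,1),round(y,1)),(round(a,1),round(b,1)),round(th,1)))
    return out
E
python3 - <<'E'
from h import *
im=r.read_camera("top"); print(rays("top",[[0,0]])[0])
for c,z in(('red',.03),('red',.039),('blue',.015),('yellow',.015),('yellow',.03)):
    print(c,z); [print(b) for b in blobs("top",im,c,z)]
for n,p in dict(white=(347,198),stand=(321,219),sink=(377,219),spool=(415,250),tin=(265,223),tape=(229,250),shank=(315,310),handle=(315,255),bin=(373,137),mm=(175,240),hand=(482,208),cup=(296,128)).items(): print(n,plane("top",p,.01).round(3))
E
```

```text
[ 0.4047681  -0.01540564  1.05131495]
red 0.03
(array([349., 257.]), (440.8, -77.4), (63.6, 48.0), -0.3)
(array([319., 219.]), (540.8, 1.6), (35.5, 35.2), 0.2)
(array([287., 195.]), (608.1, 89.6), (67.0, 43.7), 39.7)
(array([372., 137.]), (774.6, -145.9), (122.6, 88.2), 84.3)
red 0.039
(array([349., 257.]), (440.5, -76.9), (63.0, 47.5), -0.3)
(array([319., 219.]), (539.6, 1.4), (35.2, 34.9), 0.2)
(array([287., 195.]), (606.3, 88.7), (66.5, 43.4), 39.7)
(array([372., 137.]), (771.4, -144.7), (121.5, 87.4), 84.3)
blue 0.015
(array([  8., 311.]), (294.3, 819.5), (438.5, 78.5), 9.0)
(array([292., 244.]), (475.4, 77.4), (66.6, 47.1), 23.4)
(array([504., 115.]), (845.3, -524.4), (66.9, 22.2), 37.2)
yellow 0.015
(array([265., 223.]), (534.0, 150.5), (36.1, 36.0), -89.8)
(array([405., 196.]), (609.6, -235.3), (68.5, 48.4), -19.6)
(array([237., 193.]), (616.3, 233.3), (69.4, 47.8), 17.3)
(array([ 35., 134.]), (793.1, 834.9), (40.4, 33.7), 89.9)
yellow 0.03
(array([265., 223.]), (532.1, 148.1), (35.6, 35.5), -89.8)
(array([405., 196.]), (606.6, -232.1), (67.5, 47.7), -19.6)
(array([237., 193.]), (613.2, 229.7), (68.4, 47.1), 17.3)
(array([ 35., 134.]), (787.5, 822.6), (39.9, 33.2), 89.9)
white [[ 0.604 -0.074]]
stand [[ 0.545 -0.002]]
sink [[ 0.545 -0.156]]
spool [[ 0.461 -0.257]]
tin [[0.533 0.153]]
tape [[0.458 0.249]]
shank [[0.302 0.013]]
handle [[0.446 0.014]]
bin [[ 0.782 -0.15 ]]
mm [[0.485 0.4  ]]
hand [[ 0.577 -0.444]]
cup [[0.81  0.071]]
```

Request:
play_rows:
  increments:
    - [[0.17,0.45,0],[0,0,-0.2],1]
    - [[0.34,0.92,0],[0,0,-0.4],1]
    - [[0.34,0.92,0],[0,0,-0.6],1]

```text
clock: 0.52
eef_pos: [0.3067, -0.4401, 0.2182]
eef_rot: [-3.14, 0.0, -0.004]
contact_force: [-0.5, -1.1, -0.4]
gripper_width: 0.0926
finger_force: 0.0
```

Request:
play_rows:
  increments:
    - [[0.17,0.45,0],[0,0,0],0.8]
    - [[0.34,0.92,0],[0,0,0],0.8]

```text
clock: 0.78
eef_pos: [0.3397, -0.3499, 0.2182]
eef_rot: [-3.141, 0.0, -0.003]
contact_force: [1.7, 0.6, -0.4]
gripper_width: 0.0779
finger_force: 0.0
```

Request:
play_rows:
  increments:
    - [[0.17,0.45,0],[0,0,0],0.8]
    - [[0.34,0.92,0],[0,0,0],0.8]

```text
clock: 1.02
eef_pos: [0.3738, -0.2575, 0.2184]
eef_rot: [-3.141, 0.0, -0.002]
contact_force: [0.4, 0.6, 0.2]
gripper_width: 0.0741
finger_force: 0.0
```

Request:
play_rows:
  increments:
    - [[0.17,0.45,0],[0,0,0],0.8]
    - [[0.34,0.92,0],[0,0,0],0.8]

```text
clock: 1.27
eef_pos: [0.4078, -0.1655, 0.2185]
eef_rot: [3.142, -0.0, -0.002]
contact_force: [0.6, 1.0, -0.2]
gripper_width: 0.0743
finger_force: 0.0
```

Request:
play_rows:
  increments:
    - [[0.17,0.45,0],[0,0,0],0.8]
    - [[0.34,0.92,0],[0,0,0],0.8]
    - [[0.34,0.92,0],[0,0,0],0.8]
    - [[0.34,0.92,0],[0,0,0],0.8]

```text
clock: 1.78
eef_pos: [0.4414, -0.0752, 0.2185]
eef_rot: [3.141, 0.001, -0.001]
contact_force: [-0.3, 0.3, -0.8]
gripper_width: 0.0742
finger_force: 0.0
```

```bash
cat >> h.py <<'E'
def look(c,z,name=None):
    o=r.get_obs(); im=r.read_camera("wrist")
    if name: cv2.imwrite(f"pics/{name}.png",im[:,:,::-1])
    t=o['eef_pos']*1000; y=np.degrees(o['eef_rot'])
    print('t',round(o['clock'],2),'tcp',t.round(1),'rpy',y.round(1),'w',round(o['gripper_width']*1000,1))
    for b in blobs("wrist",im,c,z,o,500): print(c,z,*b,'| delta',(np.array(b[1])-t[:2]).round(1),'dyaw',round((b[3]-y[2]+90)%180-90,1))
E
python3 -c "
from h import *
look('red',.039,'w1')"
```

```text
t 1.77 tcp [441.4 -75.2 218.5] rpy [180.   0.  -0.] w 74.2
red 0.039 [322. 177.] (441.6, -74.6) (67.3, 46.7) -3.2 | delta [0.2 0.6] dyaw -3.2
red 0.039 [258.  90.] (543.4, -3.6) (36.6, 35.2) 87.6 | delta [102.   71.6] dyaw 87.6
red 0.039 [187.  44.] (605.9, 83.8) (72.8, 46.5) 39.4 | delta [164.5 159. ] dyaw 39.4
```

View pics/w1.png

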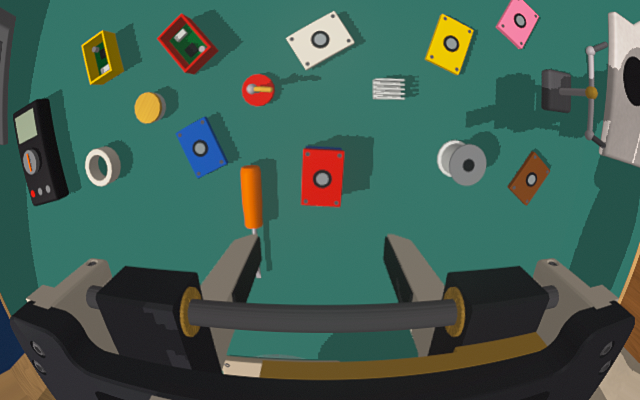

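The wrist view confirms the red cover on the blue case at (322,177), with clear space at both sides. The yellow cover is at (450,44), pink at (518,20) and brown at (530,178). Going down to grip red.

Request:
play_rows:
  increments:
    - [[0,0,-0.5],[0,0,-0.07],0.75]
    - [[0,0,-1],[0,0,-0.07],0.75]
    - [[0,0,-1],[0,0,-0.07],0.75]

```text
clock: 2.2
eef_pos: [0.4379, -0.0753, 0.1147]
eef_rot: [-3.14, 0.008, -0.059]
contact_force: [-0.9, -0.3, 0.6]
gripper_width: 0.0693
finger_force: 0.0
```

Request:
play_rows:
  increments:
    - [[0,0,-0.35],[0,0,0],0.75]
    - [[0,0,-0.65],[0,0,0],0.75]
    - [[0,0,-0.8],[0,0,0],0.75]
    - [[0,0,-0.92],[0,0,0],0.75]
    - [[0,0,-0.92],[0,0,0],0.75]
    - [[0,0,-0.92],[0,0,0],0.4]
    - [[0,0,-0.92],[0,0,0],0.4]
    - [[0,0,-0.92],[0,0,0],0.4]
    - [[0,0,-0.92],[0,0,0],0.4]
  squeeze: 15

```text
clock: 3.32
eef_pos: [0.4421, -0.0751, 0.0272]
eef_rot: [3.141, -0.001, -0.056]
contact_force: [-0.9, 1.1, 4.1]
gripper_width: 0.0465
finger_force: 15.0
```

Request:
play_rows:
  increments:
    - [[0,0,0.04],[0,0,0],0.4]
    - [[0,0,0.08],[0,0,0],0.4]
    - [[0,0,0.15],[0,0,0],0.4]
    - [[0,0,0.4],[0,0,0],0.4]
    - [[0,0,1],[0,0,0],0.4]
    - [[0,0,1],[0,0,0],0.4]
    - [[0,0,1],[0,0,0],0.4]

```text
clock: 4.2
eef_pos: [0.4418, -0.075, 0.127]
eef_rot: [3.141, -0.001, -0.056]
contact_force: [-0.3, -0.0, -1.2]
gripper_width: 0.0468
finger_force: 15.0
```

```bash
python3 - <<'E'
from h import *
look('red',.133,'w2'); look('blue',.03); look('red',.03)
E
```

```text
t 4.2 tcp [441.8 -75.  127. ] rpy [180.   -0.   -3.2] w 46.8
red 0.133 [322. 251.] (439.4, -74.3) (70.5, 49.0) -3.2 | delta [-2.4  0.7] dyaw 0.0
red 0.133 [233.  92.] (535.9, -32.8) (22.6, 22.0) 85.3 | delta [94.1 42.2] dyaw 88.5
red 0.133 [143.  42.] (574.5, 21.5) (47.6, 30.2) 39.1 | delta [132.7  96.5] dyaw 42.3
t 4.25 tcp [441.  -74.8 125.9] rpy [-1.8e+02  1.0e-01 -3.2e+00] w 46.6
blue 0.03 [  6. 376.] (-120.1, 921.6) (567.1, 88.0) -49.4 | delta [-561.1  996.4] dyaw -46.2
blue 0.03 [322. 176.] (459.3, -75.5) (43.9, 35.1) 86.8 | delta [18.3 -0.7] dyaw -90.0
blue 0.03 [169. 169.] (479.4, 69.2) (62.7, 47.0) 23.9 | delta [ 38.4 144. ] dyaw 27.1
t 4.3 tcp [440.7 -74.7 125.4] rpy [-1.8e+02  1.0e-01 -3.2e+00] w 46.9
red 0.03 [322. 251.] (383.9, -70.8) (115.5, 80.1) -3.2 | delta [-56.8   3.9] dyaw 0.0
red 0.03 [233.  90.] (543.4, -3.3) (36.9, 35.9) 85.3 | delta [102.7  71.4] dyaw 88.5
red 0.03 [142.  40.] (606.9, 86.2) (78.7, 49.8) 39.1 | delta [166.2 160.9] dyaw 42.3
```

View pics/w2.png

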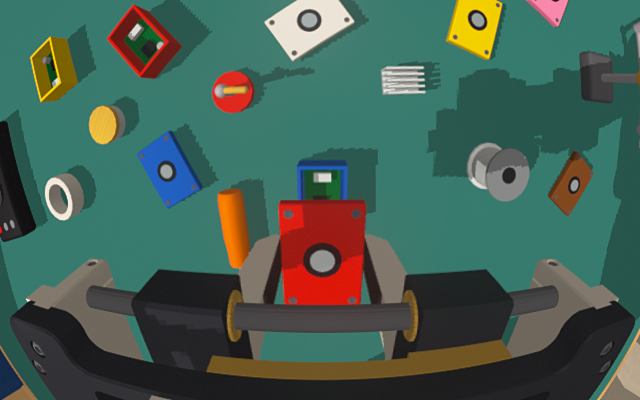

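Red is held level, its centre within about 2 mm of the TCP. The blue case is at (322,180) and the red case at (143,40). Moving to a spot short of the red case so the held cover does not hide it.

Request:
play_rows:
  increments:
    - [[0.3,0.3,0.3],[0,0,0.2],0.4]
    - [[0.6,0.62,0.5],[0,0,0.4],0.4]
    - [[0.6,0.62,0.5],[0,0,0.6],0.4]
    - [[0.6,0.62,0.5],[0,0,0.8],0.4]
    - [[0.6,0.62,0.5],[0,0,0.95],0.4]

```text
clock: 4.97
eef_pos: [0.5008, -0.0127, 0.175]
eef_rot: [-3.139, 0.002, 0.695]
contact_force: [0.2, -1.1, -0.4]
gripper_width: 0.0466
finger_force: 15.0
```

Request:
play_rows:
  increments:
    - [[0.3,0.3,0],[0,0,0],0.4]
    - [[0.6,0.62,0],[0,0,0],0.4]
    - [[0.6,0.62,0],[0,0,0],0.4]
    - [[0.6,0.62,0],[0,0,0],0.4]

```text
clock: 5.48
eef_pos: [0.5607, 0.0489, 0.1752]
eef_rot: [-3.14, 0.002, 0.69]
contact_force: [0.3, -1.2, -0.2]
gripper_width: 0.0468
finger_force: 15.0
```

```bash
cat >> h.py <<'E'
def case(c,zheld,name=None):
    """rim of an open case (z=.03) and held cover, in tool axes"""
    o=r.get_obs(); im=r.read_camera("wrist")
    if name: cv2.imwrite(f"pics/{name}.png",im[:,:,::-1])
    t=o['eef_pos']*1000; y=np.degrees(o['eef_rot'])
    print('t',round(o['clock'],2),'tcp',t.round(1),'rpy',y.round(1))
    cs,h=cv2.findContours(mask(im,c),cv2.RETR_CCOMP,cv2.CHAIN_APPROX_NONE)
    for i,k in enumerate(cs):
        a=cv2.contourArea(k)
        if a<400: continue
        for z in (.03,zheld+t[2]/1000):
            w=plane("wrist",k[:,0],z,o)*1000
            (cx,cy),s,th=cv2.minAreaRect(w.astype(np.float32))
            if s[0]<s[1]: s=s[::-1]; th+=90
            print('hole' if h[0][i][3]>=0 else 'outer',k[:,0].mean(0).round(),'z',round(z,3),'c',np.round((cx,cy),1),'size',np.round(s,1),'yaw',round((th+90)%180-90,1),'d',(np.array([cx,cy])-t[:2]).round(1))
E
python3 -c "
from h import *
case('red',.012,'w3')"
```

```text
t 5.47 tcp [560.7  48.9 175.2] rpy [-1.799e+02  1.000e-01  3.950e+01]
outer [322. 251.] z 0.03 c [496.8  -3. ] size [137.7  95.5] yaw 39.6 d [-63.9 -51.8]
outer [322. 251.] z 0.187 c [561.7  50.2] size [68.1 47.2] yaw 39.6 d [1.  1.4]
hole [322. 260.] z 0.03 c [492.3  -6.7] size [44.6 43.6] yaw 39.6 d [-68.3 -55.6]
hole [322. 260.] z 0.187 c [559.5  48.4] size [22.1 21.6] yaw 39.6 d [-1.2 -0.5]
outer [548. 151.] z 0.03 c [ 775.5 -143.4] size [149.4  97.1] yaw 84.3 d [ 214.8 -192.2]
outer [548. 151.] z 0.187 c [699.6 -19.3] size [73.9 48.1] yaw 84.3 d [138.9 -68.1]
outer [321. 121.] z 0.03 c [610.7  92.5] size [64.1 43.8] yaw 39.0 d [50.1 43.6]
outer [321. 121.] z 0.187 c [618.   97.5] size [31.7 21.7] yaw 39.0 d [57.4 48.6]
hole [321. 120.] z 0.03 c [611.9  93.3] size [52.6 33.9] yaw 39.1 d [51.2 44.4]
hole [321. 120.] z 0.187 c [618.6  97.9] size [26.  16.8] yaw 39.1 d [58. 49.]
```

View pics/w3.png

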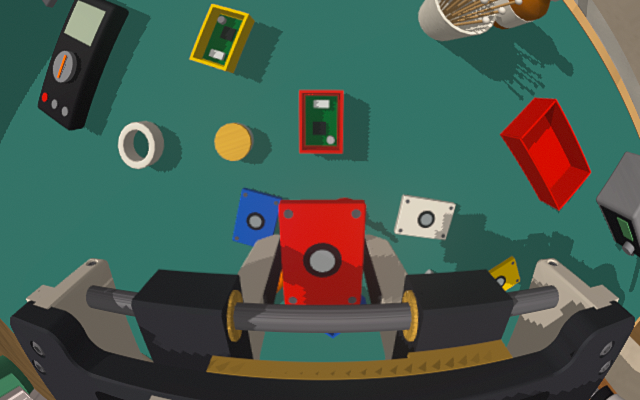

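The red case is at (321,121) and its rim measures 64.1 x 43.8 mm at z=30, so that is a good fix. I'll hover low over it and compare front edges at close range.

Request:
play_rows:
  increments:
    - [[0.25,0.22,0],[0,0,-0.01],0.4]
    - [[0.495,0.43,-0.3],[0,0,-0.01],0.4]
    - [[0.495,0.43,-0.8],[0,0,-0.01],0.4]
    - [[0.495,0.43,-0.8],[0,0,-0.01],0.4]

```text
clock: 6.02
eef_pos: [0.6067, 0.091, 0.0915]
eef_rot: [-3.136, 0.008, 0.681]
contact_force: [-0.4, 0.4, -0.4]
gripper_width: 0.0468
finger_force: 15.0
```

Request:
play_rows:
  increments:
    - [[0,0,-0.2],[0,0,0],0.4]
    - [[0,0,-0.42],[0,0,0],0.4]
    - [[0,0,-0.46],[0,0,0],0.4]
    - [[0,0,-0.46],[0,0,0],0.4]
    - [[0,0,-0.46],[0,0,0],0.4]

```text
clock: 6.65
eef_pos: [0.6122, 0.092, 0.0523]
eef_rot: [3.14, -0.002, 0.682]
contact_force: [-1.0, 0.2, -0.6]
gripper_width: 0.0468
finger_force: 15.0
```

```bash
python3 - <<'E'
from h import *
o=r.get_obs(); im=r.read_camera("wrist"); print(o['eef_pos'].round(4),np.degrees(o['eef_rot']).round(1))
c=im[150:330,220:420,::-1]
cv2.imwrite("pics/w4.png",cv2.resize(c,None,fx=3.3,fy=3.3,interpolation=cv2.INTER_CUBIC))
E
```

```text
[0.6122 0.092  0.0523] [ 1.799e+02 -1.000e-01  3.910e+01]
```

View pics/w4.png

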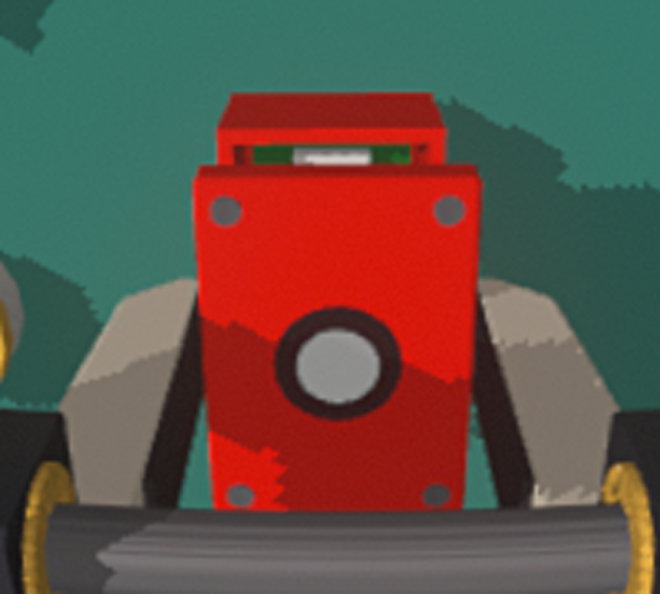

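```bash
cat >> h.py <<'E'
def tool(px,z):
    """wrist pixels at world height z -> tool-aligned x',y' (mm) from the TCP"""
    o=r.get_obs(); d=plane("wrist",px,z,o)*1000-o['eef_pos'][:2]*1000
    a=o['eef_rot'][2]; return (d@np.array([[np.cos(a),-np.sin(a)],[np.sin(a),np.cos(a)]])).round(1)
E
python3 - <<'E'
from h import *
C=lambda p:(np.array(p)+.5)/3.3-.5+[220,150]
t=r.get_obs()['eef_pos'][2]
print('rim',tool(C([[218,128],[447,128]]),.03))
print('slab bot',tool(C([[196,167],[482,167]]),t+.003))
print('slab top',tool(C([[197,180],[480,180]]),t+.012))
E
```

```text
rim [[ 31.4  23.4]
 [ 31.4 -20.6]]
slab bot [[ 31.5  24.3]
 [ 31.5 -23.9]]
slab top [[ 32.2  22.9]
 [ 32.2 -22.4]]
```

Relative to the cover, the case sits +1.1 mm in x' and +1.2 mm in y'. I'll nudge and lower.

Request:
play_rows:
  increments:
    - [[0,0.015,0],[0,0,0],0.4]
    - [[0,0.015,-0.07],[0,0,0],0.4]
    - [[0,0.015,-0.12],[0,0,0],0.4]
    - [[0,0.015,-0.16],[0,0,0],0.4]
    - [[0,0.015,-0.19],[0,0,0],0.4]
    - [[0,0.015,-0.22],[0,0,0],0.4]
    - [[0,0.015,-0.25],[0,0,0],0.4]
    - [[0,0.015,-0.25],[0,0,0],0.4]
    - [[0,0.015,-0.25],[0,0,0],0.4]

```text
clock: 7.82
eef_pos: [0.6115, 0.0936, 0.0269]
eef_rot: [3.141, -0.001, 0.682]
contact_force: [-3.9, -0.3, 7.3]
gripper_width: 0.0469
finger_force: 15.0
```

Seated, with the TCP at 26.9 mm and light contact. Releasing, rising and going to the blue cover.

Request:
play_rows:
  increments:
    - [[0,0,0],[0,0,0],0.65]
    - [[0,0,0],[0,0,0],0.65]
    - [[0,0,0],[0,0,0],0.65]
    - [[0,0,0.1],[0,0,0],0.75]
    - [[0,0,0.5],[0,0,0],0.75]
    - [[0,0,1],[0,0,0],0.75]

```text
clock: 8.57
eef_pos: [0.6101, 0.0934, 0.1259]
eef_rot: [-3.14, 0.002, 0.682]
contact_force: [1.6, -0.4, 0.3]
gripper_width: 0.0695
finger_force: 0.0
```

Request:
play_rows:
  increments:
    - [[-0.35,0,0.5],[0,0,-0.15],0.75]
    - [[-0.7,-0.07,0.7],[0,0,-0.35],0.75]
    - [[-0.7,-0.07,0.7],[0,0,-0.35],0.75]

```text
clock: 8.95
eef_pos: [0.5414, 0.0865, 0.1993]
eef_rot: [3.14, -0.005, 0.406]
contact_force: [0.7, -0.6, -0.1]
gripper_width: 0.0696
finger_force: 0.0
```

Request:
play_rows:
  increments:
    - [[-0.35,0,0],[0,0,0],0.75]
    - [[-0.65,-0.07,0],[0,0,0],0.75]
    - [[-0.65,-0.07,0],[0,0,0],0.75]
    - [[-0.65,-0.07,0],[0,0,0],0.75]

```text
clock: 9.45
eef_pos: [0.4769, 0.0796, 0.1956]
eef_rot: [3.142, -0.001, 0.408]
contact_force: [0.3, 0.4, -0.3]
gripper_width: 0.0697
finger_force: 0.0
```

```bash
python3 - <<'E'
from h import *
look('blue',.015,'w5');look('red',.039)
E
```

```text
t 9.45 tcp [476.9  79.6 195.6] rpy [180.   -0.   23.4] w 69.7
blue 0.015 [428. 242.] (447.4, -76.4) (60.8, 55.5) 86.2 | delta [ -29.5 -156. ] dyaw 62.8
blue 0.015 [322. 177.] (477.2, 80.0) (66.8, 46.1) 24.0 | delta [0.3 0.4] dyaw 0.6
t 9.5 tcp [477.   79.6 195.6] rpy [180.   -0.   23.4] w 69.9
red 0.039 [405. 151.] (545.4, 13.4) (36.1, 36.1) 25.7 | delta [ 68.4 -66.2] dyaw 2.3
red 0.039 [361.  64.] (609.9, 93.7) (66.8, 47.9) 39.3 | delta [132.9  14.1] dyaw 15.9
red 0.039 [562.  50.] (768.2, -136.0) (144.0, 102.0) 84.3 | delta [ 291.2 -215.6] dyaw 60.9
```

View pics/w5.png

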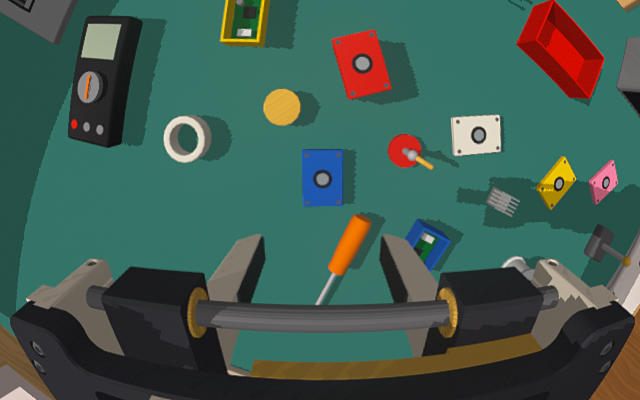

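The red cover sits on the red case at (361,64), 66.8 x 47.9 mm at z=39, which looks right. The blue cover is at (322,177), directly below and clear of the screwdriver. Gripping.

Request:
play_rows:
  increments:
    - [[0,0,-0.5],[0,0,0.01],0.75]
    - [[0,0,-1],[0,0,0.01],0.75]
    - [[0,0,-1],[0,0,0.01],0.75]

```text
clock: 9.93
eef_pos: [0.4729, 0.0793, 0.0915]
eef_rot: [-3.138, 0.008, 0.415]
contact_force: [-0.2, 0.2, -0.6]
gripper_width: 0.07
finger_force: 0.0
```

Request:
play_rows:
  increments:
    - [[0,0,-0.35],[0,0,0],0.75]
    - [[0,0,-0.65],[0,0,0],0.75]
    - [[0,0,-0.82],[0,0,0],0.75]
    - [[0,0,-0.92],[0,0,0],0.75]
    - [[0,0,-0.92],[0,0,0],0.75]
    - [[0,0,-0.92],[0,0,0],0.4]
    - [[0,0,-0.92],[0,0,0],0.4]
    - [[0,0,-0.92],[0,0,0],0.4]
    - [[0,0,-0.92],[0,0,0],0.4]

```text
clock: 11.05
eef_pos: [0.4767, 0.0795, 0.0043]
eef_rot: [3.141, -0.001, 0.415]
contact_force: [-1.5, -0.1, 4.5]
gripper_width: 0.0469
finger_force: 15.0
```

Request:
play_rows:
  increments:
    - [[0,0,0.1],[0,0,0],0.4]
    - [[0,0,0.5],[0,0,0],0.4]
    - [[0,0,1],[0,0,0],0.4]

```text
clock: 11.42
eef_pos: [0.4747, 0.0794, 0.1039]
eef_rot: [-3.141, 0.003, 0.415]
contact_force: [0.6, -0.2, -0.3]
gripper_width: 0.047
finger_force: 15.0
```

Request:
play_rows:
  increments:
    - [[-0.22,-0.38,0.4],[0,0,-0.2],0.4]
    - [[-0.46,-0.76,0.7],[0,0,-0.4],0.4]
    - [[-0.46,-0.76,0.7],[0,0,-0.6],0.4]

```text
clock: 11.8
eef_pos: [0.4309, 0.0014, 0.1774]
eef_rot: [3.141, -0.006, -0.064]
contact_force: [0.0, 0.2, -0.9]
gripper_width: 0.047
finger_force: 15.0
```

Request:
play_rows:
  increments:
    - [[-0.22,-0.38,0],[0,0,0],0.4]
    - [[-0.46,-0.76,0],[0,0,0],0.4]
    - [[-0.46,-0.76,0],[0,0,0],0.4]
    - [[-0.46,-0.76,0],[0,0,0],0.4]

```text
clock: 12.3
eef_pos: [0.3843, -0.0724, 0.174]
eef_rot: [-3.141, -0.001, -0.057]
contact_force: [-0.5, -0.6, -0.7]
gripper_width: 0.0468
finger_force: 15.0
```

```bash
python3 -c "
from h import *
case('blue',.011)"
```

```text
t 12.3 tcp [384.3 -72.4 174. ] rpy [-180.    -0.    -3.3]
outer [  6. 355.] z 0.03 c [-141.1  933.6] size [587.5 102.6] yaw -48.4 d [-525.4 1006. ]
outer [  6. 355.] z 0.185 c [162.9 428.8] size [294.   51.3] yaw -48.4 d [-221.5  501.2]
outer [322. 250.] z 0.03 c [303.1 -66.9] size [136.8  94.3] yaw -3.3 d [-81.2   5.5]
outer [322. 250.] z 0.185 c [385.1 -71.8] size [68.5 47.2] yaw -3.3 d [0.8 0.6]
hole [322. 258.] z 0.03 c [299.9 -66.9] size [44.  43.2] yaw -3.3 d [-84.4   5.5]
hole [322. 258.] z 0.185 c [383.5 -71.8] size [22.  21.6] yaw -3.3 d [-0.9  0.6]
outer [322. 131.] z 0.03 c [441.1 -74.4] size [62.9 43.5] yaw -3.2 d [56.7 -2. ]
outer [322. 131.] z 0.185 c [454.1 -75.6] size [31.5 21.7] yaw -3.2 d [69.8 -3.2]
hole [321. 130.] z 0.03 c [442.6 -74.6] size [53.6 35.2] yaw -3.4 d [58.3 -2.2]
hole [321. 130.] z 0.185 c [454.9 -75.6] size [26.8 17.6] yaw -3.4 d [70.6 -3.2]
```

Request:
play_rows:
  increments:
    - [[0.3,-0.01,0],[0,0,0],0.4]
    - [[0.585,-0.02,-0.3],[0,0,0],0.4]
    - [[0.585,-0.02,-0.75],[0,0,0],0.4]
    - [[0.585,-0.02,-0.8],[0,0,0],0.4]

```text
clock: 12.85
eef_pos: [0.4401, -0.0726, 0.0901]
eef_rot: [-3.14, 0.007, -0.055]
contact_force: [-0.5, -0.4, -1.0]
gripper_width: 0.0469
finger_force: 15.0
```

Request:
play_rows:
  increments:
    - [[0,0,-0.2],[0,0,0],0.4]
    - [[0,0,-0.38],[0,0,0],0.4]
    - [[0,0,-0.42],[0,0,0],0.4]
    - [[0,0,-0.42],[0,0,0],0.4]
    - [[0,0,-0.42],[0,0,0],0.4]

```text
clock: 13.48
eef_pos: [0.4436, -0.0746, 0.053]
eef_rot: [3.141, -0.002, -0.056]
contact_force: [-0.6, 0.1, -1.1]
gripper_width: 0.0464
finger_force: 15.0
```

```bash
python3 - <<'E'
from h import *
o=r.get_obs(); im=r.read_camera("wrist"); print(o['eef_pos'].round(4),np.degrees(o['eef_rot']).round(1))
c=im[150:330,220:420,::-1]
cv2.imwrite("pics/w6.png",cv2.resize(c,None,fx=3.3,fy=3.3,interpolation=cv2.INTER_CUBIC))
E
```

```text
[ 0.4436 -0.0746  0.053 ] [ 1.8e+02 -1.0e-01 -3.2e+00]
```

View pics/w6.png

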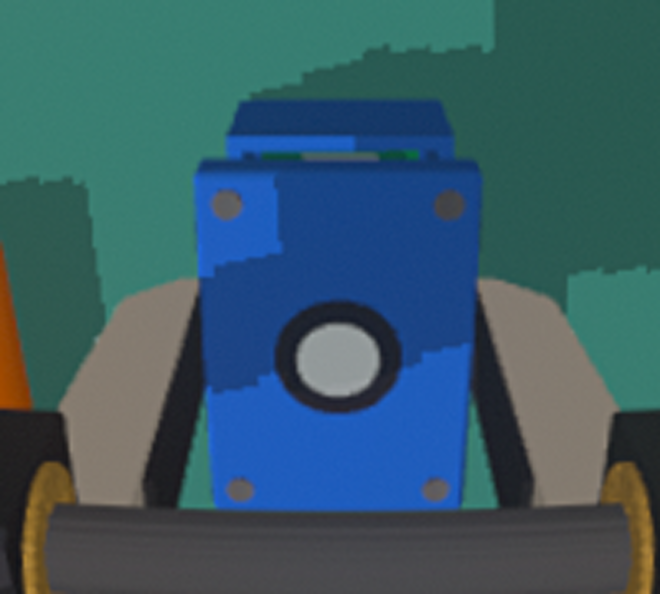

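The blue cover hovers over its case. The rim's front edge is at crop row 136 (columns 228 to 454), the slab's at row 160 (columns 196 to 481).

```bash
python3 - <<'E'
from h import *
C=lambda p:(np.array(p)+.5)/3.3-.5+[220,150]
t=r.get_obs()['eef_pos'][2]
print('rim',tool(C([[228,136],[454,136]]),.03))
print('slab bot',tool(C([[196,160],[481,160]]),t+.0017))
print('slab top',tool(C([[197,174],[480,174]]),t+.0107))
E
```

```text
rim [[ 29.3  21.7]
 [ 29.3 -21.9]]
slab bot [[ 32.   24.6]
 [ 32.  -23.8]]
slab top [[ 32.4  23.2]
 [ 32.4 -22.4]]
```

Request:
play_rows:
  increments:
    - [[-0.014,-0.004,0],[0,0,0],0.4]
    - [[-0.014,-0.004,-0.07],[0,0,0],0.4]
    - [[-0.014,-0.004,-0.12],[0,0,0],0.4]
    - [[-0.014,-0.004,-0.16],[0,0,0],0.4]
    - [[-0.014,-0.004,-0.19],[0,0,0],0.4]
    - [[-0.014,-0.004,-0.22],[0,0,0],0.4]
    - [[-0.014,-0.004,-0.25],[0,0,0],0.4]
    - [[-0.014,-0.004,-0.25],[0,0,0],0.4]
    - [[-0.014,-0.004,-0.25],[0,0,0],0.4]

```text
clock: 14.65
eef_pos: [0.4417, -0.0749, 0.0275]
eef_rot: [3.142, -0.001, -0.056]
contact_force: [-3.6, 1.5, 7.9]
gripper_width: 0.0471
finger_force: 15.0
```

Seated. Releasing and going to the yellow cover.

Request:
play_rows:
  increments:
    - [[0,0,0],[0,0,0],0.65]
    - [[0,0,0],[0,0,0],0.65]
    - [[0,0,0],[0,0,0],0.65]
    - [[0,0,0.1],[0,0,0],0.75]
    - [[0,0,0.5],[0,0,0],0.75]
    - [[0,0,1],[0,0,0],0.75]

```text
clock: 15.4
eef_pos: [0.4402, -0.0746, 0.1273]
eef_rot: [-3.141, 0.002, -0.056]
contact_force: [1.6, -1.1, 0.4]
gripper_width: 0.07
finger_force: 0.0
```

Request:
play_rows:
  increments:
    - [[0.4,-0.4,0.4],[0,0,-0.15],0.75]
    - [[0.85,-0.8,0.7],[0,0,-0.37],0.75]
    - [[0.85,-0.8,0.7],[0,0,-0.37],0.75]

```text
clock: 15.78
eef_pos: [0.529, -0.1574, 0.1997]
eef_rot: [3.141, -0.005, -0.35]
contact_force: [-0.6, -0.2, 0.1]
gripper_width: 0.0697
finger_force: 0.0
```

Request:
play_rows:
  increments:
    - [[0.4,-0.4,0],[0,0,0],0.75]
    - [[0.85,-0.8,0],[0,0,0],0.75]
    - [[0.85,-0.8,0],[0,0,0],0.75]
    - [[0.85,-0.8,0],[0,0,0],0.75]
    - [[0.85,-0.8,0],[0,0,0],0.75]

```text
clock: 16.4
eef_pos: [0.6107, -0.2338, 0.1978]
eef_rot: [-3.142, -0.001, -0.346]
contact_force: [-0.3, 0.2, 0.0]
gripper_width: 0.0698
finger_force: 0.0
```

```bash
python3 - <<'E'
from h import *
look('yellow',.015,'w7');look('red',.039);look('blue',.039)
im=cv2.imread('pics/w7.png'); cv2.imwrite('pics/w7c.png',cv2.resize(im[60:300,180:520],None,fx=2,fy=2))
E
```

```text
t 16.4 tcp [ 610.7 -233.8  197.8] rpy [-1.80e+02 -1.00e-01 -1.98e+01] w 69.8
yellow 0.015 [368. 367.] (285.0, -196.6) (311.0, 48.6) 70.2 | delta [-325.7   37.2] dyaw -90.0
yellow 0.015 [495. 351.] (204.7, -434.7) (214.1, 58.8) 70.1 | delta [-406.  -200.9] dyaw 89.9
yellow 0.015 [ 64. 263.] (628.6, 239.6) (92.6, 45.0) -81.8 | delta [ 17.9 473.4] dyaw -62.0
yellow 0.015 [323. 176.] (610.9, -234.1) (65.7, 47.2) -19.8 | delta [ 0.2 -0.3] dyaw 0.0
t 16.45 tcp [ 610.9 -233.9  198.1] rpy [ 1.80e+02 -1.00e-01 -1.98e+01] w 69.7
red 0.039 [115. 253.] (615.6, 77.0) (78.6, 77.4) 38.8 | delta [  4.7 310.9] dyaw 58.6
red 0.039 [199.  74.] (775.1, -145.0) (130.2, 81.0) 84.3 | delta [164.2  88.9] dyaw -75.9
t 16.5 tcp [ 611.  -234.   198.2] rpy [ 1.80e+02 -1.00e-01 -1.98e+01] w 69.8
blue 0.039 [ 17. 374.] (257.3, 1049.8) (842.8, 235.5) -65.5 | delta [-353.7 1283.8] dyaw -45.7
```

View pics/w7c.png

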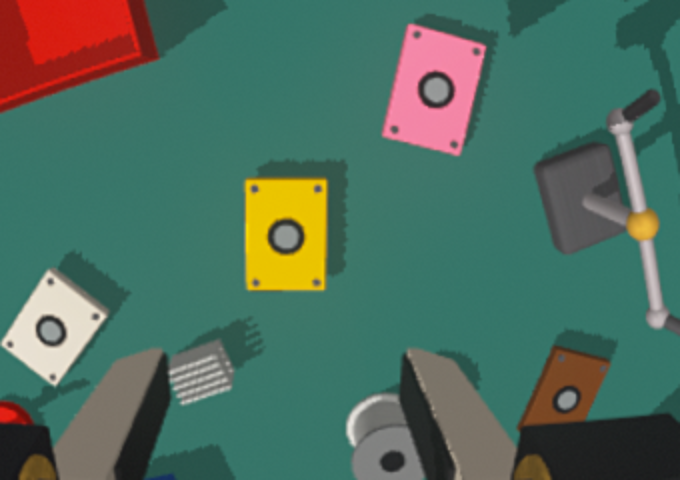

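This crop confirms yellow at crop (286,236), full pixel (323,178). Pink (436,90) and brown (567,398) stay put. Gripping yellow.

Request:
play_rows:
  increments:
    - [[0,0,-0.5],[0,0,0],0.75]
    - [[0,0,-1],[0,0,0],0.75]
    - [[0,0,-1],[0,0,0],0.75]

```text
clock: 16.92
eef_pos: [0.6076, -0.2329, 0.0921]
eef_rot: [-3.141, 0.009, -0.347]
contact_force: [-0.7, 0.9, -0.8]
gripper_width: 0.0697
finger_force: 0.0
```

Request:
play_rows:
  increments:
    - [[0,0,-0.35],[0,0,0],0.75]
    - [[0,0,-0.65],[0,0,0],0.75]
    - [[0,0,-0.84],[0,0,0],0.75]
    - [[0,0,-0.94],[0,0,0],0.75]
    - [[0,0,-0.94],[0,0,0],0.75]
    - [[0,0,-0.94],[0,0,0],0.4]
    - [[0,0,-0.94],[0,0,0],0.4]
    - [[0,0,-0.94],[0,0,0],0.4]
    - [[0,0,-0.94],[0,0,0],0.4]

```text
clock: 18.05
eef_pos: [0.6117, -0.2352, 0.0035]
eef_rot: [3.141, -0.001, -0.347]
contact_force: [-0.3, -0.2, 4.2]
gripper_width: 0.0471
finger_force: 15.0
```

Request:
play_rows:
  increments:
    - [[0,0,0.1],[0,0,0],0.4]
    - [[0,0,0.5],[0,0,0],0.4]
    - [[0,0,1],[0,0,0],0.4]
    - [[0,0,1],[0,0,0],0.4]

```text
clock: 18.55
eef_pos: [0.6148, -0.2365, 0.1093]
eef_rot: [3.141, -0.01, -0.347]
contact_force: [0.7, 0.1, 0.4]
gripper_width: 0.0468
finger_force: 15.0
```

Request:
play_rows:
  increments:
    - [[-0.06,0.4,0.4],[0,0,0.2],0.4]
    - [[-0.12,0.9,0.7],[0,0,0.4],0.4]
    - [[-0.12,0.9,0.7],[0,0,0.6],0.4]
    - [[-0.12,0.9,0.7],[0,0,0.825],0.4]

```text
clock: 19.05
eef_pos: [0.5991, -0.1439, 0.1726]
eef_rot: [-3.142, 0.0, 0.308]
contact_force: [0.0, -1.0, -1.7]
gripper_width: 0.0469
finger_force: 15.0
```

Request:
play_rows:
  increments:
    - [[-0.06,0.45,0],[0,0,0],0.4]
    - [[-0.12,0.9,0],[0,0,0],0.4]

```text
clock: 19.3
eef_pos: [0.5864, -0.0541, 0.1716]
eef_rot: [-3.141, 0.001, 0.3]
contact_force: [0.5, 0.0, 0.2]
gripper_width: 0.0469
finger_force: 15.0
```

Request:
play_rows:
  increments:
    - [[-0.06,0.45,0],[0,0,0],0.4]
    - [[-0.12,0.9,0],[0,0,0],0.4]

```text
clock: 19.55
eef_pos: [0.5743, 0.0365, 0.1718]
eef_rot: [-3.141, 0.001, 0.301]
contact_force: [-0.0, 0.2, -0.2]
gripper_width: 0.0469
finger_force: 15.0
```

Request:
play_rows:
  increments:
    - [[-0.06,0.45,0],[0,0,0],0.4]
    - [[-0.12,0.9,0],[0,0,0],0.4]

```text
clock: 19.8
eef_pos: [0.5623, 0.1264, 0.1718]
eef_rot: [-3.141, 0.001, 0.301]
contact_force: [1.4, 0.1, -0.1]
gripper_width: 0.047
finger_force: 15.0
```

Request:
play_rows:
  increments:
    - [[-0.06,0.45,0],[0,0,0],0.4]
    - [[-0.12,0.9,0],[0,0,0],0.4]
    - [[-0.12,0.9,0],[0,0,0],0.4]
    - [[-0.12,0.9,0],[0,0,0],0.4]

```text
clock: 20.3
eef_pos: [0.5509, 0.2147, 0.1719]
eef_rot: [3.141, 0.001, 0.302]
contact_force: [-0.7, 0.1, 0.1]
gripper_width: 0.0465
finger_force: 15.0
```

```bash
python3 -c "
from h import *
case('yellow',.0115)"
```

```text
t 20.3 tcp [550.9 214.7 171.9] rpy [1.80e+02 1.00e-01 1.73e+01]
outer [320. 368.] z 0.03 c [283.3 151.8] size [318.9  40.4] yaw -72.6 d [-267.6  -62.9]
outer [320. 368.] z 0.183 c [456.2 195.7] size [160.   20.3] yaw -72.6 d [-94.6 -18.9]
outer [463. 356.] z 0.03 c [361.  -77.2] size [186.4  52.2] yaw -72.8 d [-189.9 -291.8]
outer [463. 356.] z 0.183 c [495.2  80.8] size [93.5 26.2] yaw -72.8 d [ -55.6 -133.8]
outer [327. 249.] z 0.03 c [478.  179.7] size [138.5 119.4] yaw 18.0 d [-72.8 -34.9]
outer [327. 249.] z 0.183 c [553.9 209.7] size [69.5 59.9] yaw 18.0 d [ 3.1 -4.9]
hole [322. 260.] z 0.03 c [468.3 189.5] size [44.1 43.2] yaw 17.3 d [-82.5 -25.2]
hole [322. 260.] z 0.183 c [549.1 214.6] size [22.1 21.7] yaw 17.3 d [-1.8 -0. ]
outer [324. 120.] z 0.03 c [616.1 233.6] size [64.3 44.2] yaw 17.7 d [65.3 18.9]
outer [324. 120.] z 0.183 c [623.2 236.8] size [32.2 22.2] yaw 17.7 d [72.4 22.1]
hole [324. 119.] z 0.03 c [617.  234.2] size [52.  32.9] yaw 17.5 d [66.1 19.6]
hole [324. 119.] z 0.183 c [623.7 237.1] size [26.1 16.5] yaw 17.5 d [72.8 22.4]
```

Request:
play_rows:
  increments:
    - [[0.33,0.1,0],[0,0,0.006],0.4]
    - [[0.655,0.19,-0.3],[0,0,0.006],0.4]
    - [[0.655,0.19,-0.75],[0,0,0.006],0.4]
    - [[0.655,0.19,-0.8],[0,0,0.006],0.4]

```text
clock: 20.85
eef_pos: [0.6139, 0.2316, 0.0877]
eef_rot: [3.142, 0.009, 0.304]
contact_force: [0.2, -0.7, 0.3]
gripper_width: 0.0468
finger_force: 15.0
```

Request:
play_rows:
  increments:
    - [[0,0,-0.2],[0,0,0],0.4]
    - [[0,0,-0.36],[0,0,0],0.4]
    - [[0,0,-0.39],[0,0,0],0.4]
    - [[0,0,-0.39],[0,0,0],0.4]
    - [[0,0,-0.39],[0,0,0],0.4]

```text
clock: 21.48
eef_pos: [0.6174, 0.2344, 0.0548]
eef_rot: [3.142, -0.002, 0.306]
contact_force: [-0.6, 0.4, 0.2]
gripper_width: 0.0469
finger_force: 15.0
```

```bash
python3 - <<'E'
from h import *
o=r.get_obs(); im=r.read_camera("wrist"); print(o['eef_pos'].round(4),np.degrees(o['eef_rot']).round(1))
c=im[150:330,220:420,::-1]
cv2.imwrite("pics/w8.png",cv2.resize(c,None,fx=3.3,fy=3.3,interpolation=cv2.INTER_CUBIC))
E
```

```text
[0.6174 0.2344 0.0548] [ 1.80e+02 -1.00e-01  1.75e+01]
```

View pics/w8.png

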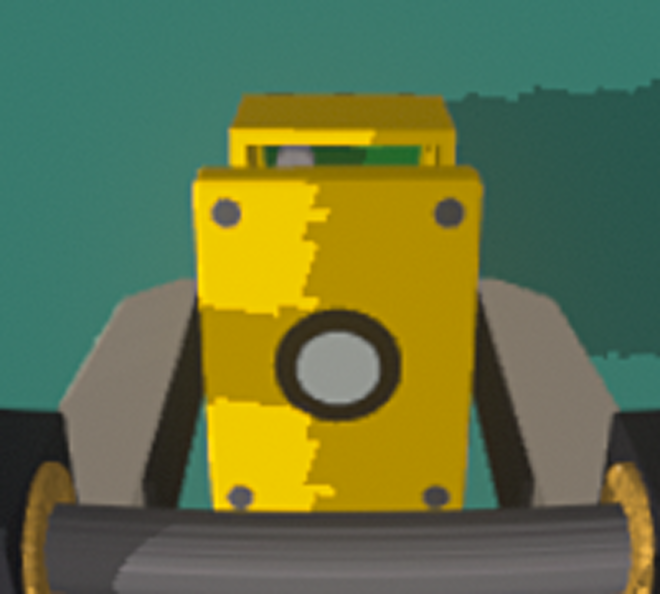

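The yellow cover is over its case. The rim's front edge is at crop row 128 (columns 230 to 455), the slab's at row 167 (columns 196 to 482).

```bash
python3 - <<'E'
from h import *
C=lambda p:(np.array(p)+.5)/3.3-.5+[220,150]
t=r.get_obs()['eef_pos'][2]
print('rim',tool(C([[230,128.5],[455,128.5]]),.03))
print('slab bot',tool(C([[196,167],[482,167]]),t+.0025))
print('slab top',tool(C([[197,181],[480,181]]),t+.0115))
E
```

```text
rim [[ 30.4  21.5]
 [ 30.5 -22.3]]
slab bot [[ 31.2  24.5]
 [ 31.2 -23.9]]
slab top [[ 31.7  23.1]
 [ 31.7 -22.3]]
```

Request:
play_rows:
  increments:
    - [[0.007,-0.006,0],[0,0,0],0.4]
    - [[0.007,-0.006,-0.08],[0,0,0],0.4]
    - [[0.007,-0.006,-0.14],[0,0,0],0.4]
    - [[0.007,-0.006,-0.18],[0,0,0],0.4]
    - [[0.007,-0.006,-0.21],[0,0,0],0.4]
    - [[0.007,-0.006,-0.24],[0,0,0],0.4]
    - [[0.007,-0.006,-0.275],[0,0,0],0.4]
    - [[0.007,-0.006,-0.275],[0,0,0],0.4]
    - [[0.007,-0.006,-0.275],[0,0,0],0.4]

```text
clock: 22.65
eef_pos: [0.6178, 0.2336, 0.0269]
eef_rot: [-3.142, -0.001, 0.306]
contact_force: [-2.5, 0.0, 5.4]
gripper_width: 0.0468
finger_force: 15.0
```

Seated. I'll release, rise and back off to view everything.

Request:
play_rows:
  increments:
    - [[0,0,0],[0,0,0],0.65]
    - [[0,0,0],[0,0,0],0.65]
    - [[0,0,0],[0,0,0],0.65]
    - [[0,0,0.1],[0,0,0],0.75]
    - [[0,0,0.5],[0,0,0],0.75]
    - [[0,0,1],[0,0,0],0.75]

```text
clock: 23.4
eef_pos: [0.6164, 0.2332, 0.1264]
eef_rot: [-3.142, 0.003, 0.306]
contact_force: [0.9, 1.3, 0.1]
gripper_width: 0.0693
finger_force: 0.0
```

Request:
play_rows:
  increments:
    - [[-0.45,-0.45,0.5],[0,0,0],0.75]
    - [[-0.9,-0.9,0.9],[0,0,0],0.75]
    - [[-0.9,-0.9,0.9],[0,0,0],0.75]

```text
clock: 23.78
eef_pos: [0.5271, 0.1424, 0.2196]
eef_rot: [3.141, -0.004, 0.305]
contact_force: [0.1, 0.2, -0.2]
gripper_width: 0.0697
finger_force: 0.0
```

Request:
play_rows:
  increments:
    - [[-0.4,-0.45,0.2],[0,0,0],0.75]
    - [[-0.7,-0.9,0.4],[0,0,0],0.75]
    - [[-0.7,-0.9,0.4],[0,0,0],0.75]
    - [[-0.7,-0.9,0.4],[0,0,0],0.75]
    - [[-0.7,-0.9,0.4],[0,0,0],0.75]

```text
clock: 24.4
eef_pos: [0.4575, 0.0543, 0.2555]
eef_rot: [-3.141, 0.001, 0.307]
contact_force: [0.0, 0.5, -0.8]
gripper_width: 0.0697
finger_force: 0.0
```

```bash
python3 - <<'E'
from h import *
look('yellow',.039,'w9');look('red',.039);look('blue',.039)
a=r.read_camera("side")[130:300,210:440,::-1]; b=cv2.imread('pics/w9.png')[0:300]
a=cv2.resize(a,None,fx=1.76,fy=1.76,interpolation=cv2.INTER_CUBIC)
out=np.zeros((600,640,3),np.uint8); out[:300]=b; out[300:300+a.shape[0],:a.shape[1]]=a[:300,:640]
cv2.imwrite('pics/end.png',out)
E
```

```text
t 24.4 tcp [457.5  54.3 255.5] rpy [-1.80e+02  1.00e-01  1.76e+01] w 69.7
yellow 0.039 [410. 362.] (179.9, -238.1) (558.4, 64.5) -72.3 | delta [-277.6 -292.4] dyaw -89.9
yellow 0.039 [268.  91.] (534.4, 149.7) (38.3, 37.8) 27.0 | delta [76.9 95.4] dyaw 9.4
yellow 0.039 [228.  21.] (609.5, 227.6) (64.5, 54.6) 17.2 | delta [152.  173.3] dyaw -0.4
t 24.45 tcp [457.4  54.3 255.3] rpy [-1.80e+02  1.00e-01  1.76e+01] w 69.8
red 0.039 [379. 117.] (544.2, 9.3) (36.6, 35.0) -70.9 | delta [ 86.8 -45. ] dyaw -88.5
red 0.039 [330.  46.] (609.6, 92.9) (68.0, 47.2) 38.9 | delta [152.2  38.6] dyaw 21.3
red 0.039 [518.  20.] (768.3, -137.9) (136.9, 99.1) 84.8 | delta [ 310.9 -192.2] dyaw 67.2
t 24.5 tcp [457.4  54.3 255.3] rpy [-1.80e+02  1.00e-01  1.76e+01] w 69.5
blue 0.039 [406. 208.] (443.1, -68.8) (69.8, 57.1) -2.8 | delta [ -14.3 -123.1] dyaw -20.4
```

View pics/end.png

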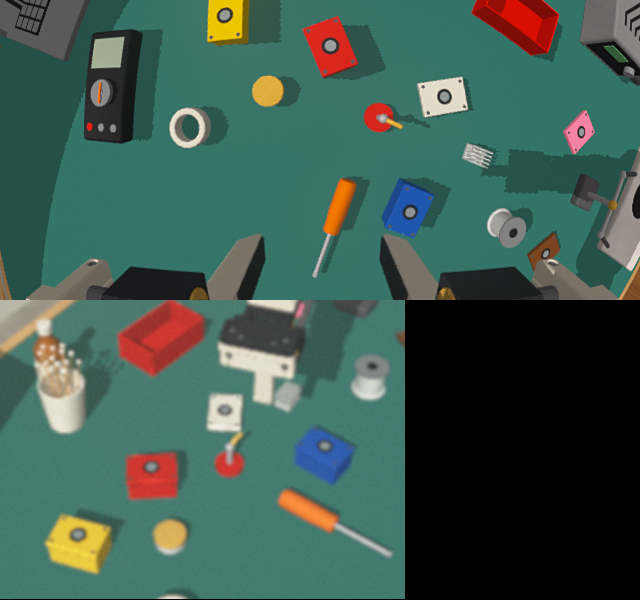

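All three covers sit flush and square on their own cases, and the other objects are undisturbed. Handing in.

```bash
python3 -c "
from cell import r
print(r.close_job())"
```

```text
the job is handed in; nothing more can be done
None
```

The red, blue and yellow covers are each on the case of their own colour and looked flush and square in the last pictures; the job was handed in at about 24.5 s on the robot's clock, and no verdict was returned.

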